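Switch the bearing-ball feeder over to its empty tray

TASK

The tray on one side of the bearing-ball feeder is full, and the seesaw gate still leans to it. Press the raised end of the gate down with a fingertip so that it rocks over to the side of the empty tray, and only then push the shutter's upright post sideways as far as it goes, so that the three waiting balls run down the other chute and come to rest in the empty tray. Let the balls run by themselves without touching them, and leave the mug, jar, screwdriver and servo where they are.

Things in the scene. Friction and masses are not known exactly. Their poses are not given: they have to be found in the camera images.
- feeder: Fixed ball feeder on a T-shaped plywood base (cross-bar 470 mm along y, x -90 to 60 mm; stem 110 mm wide out to x = 230). Origin: on the table straight under the gate's pivot; x points away from the robot up the feed channel, y left to the full tray, z up. Turned up to 21 degrees either way. An aluminium seesaw gate lies along y in front, with a chute and a tray at each end.
- feed_lip (a point): Lower lip of the feed channel, 12 mm beyond the pivot, 111 mm up: balls drop from it onto the gate's middle. Aluminium channel 26 mm wide inside, walls 18 mm high, rising at 8 degrees along the feeder's x to x = 200 mm; its highest edge is 160 mm up. Left of the shutter stands a guide post, 110 mm high.
- gate (a joint): Seesaw gate, a trough 170 mm long, 50 mm wide, pivoted along the feeder's x 65 mm up. Rad: -0.26 = left (+y, full tray) end low, as at the start; 0 = level; 0.26 = right (-y, empty tray) end low; stops at both. Trough floor 30 mm, near wall 58 mm above the pivot. Top-heavy: once pressed past level it falls to the other stop by itself and stays. Takes about 1 N at an ear.
- ear_empty_side (a point): Top centre of the press ear at the gate's right (-y, empty tray) end, raised at the start (115 mm up): the one to press. A flat tab 5 mm thick, 36 mm along y, sticking out 50 mm from the gate's near wall to the robot. At level it lies 62 mm before, 65 mm right of and 35 mm above the pivot; in all it sinks 33 mm and drifts 18 mm to -y. The wall, 28 mm from this point, rises 23 mm above it.
- ear_full_side (a point): Top centre of the like ear at the gate's left (+y, full tray) end, low at the start (82 mm up).
- shutter (a joint): Shutter of the feed channel: a steel blade across it with a cross plate and an upright post on top. Metres slid along the feeder's +y (left, towards the full tray): 0 to 0.004 = closed, as at the start; balls pass beyond about 0.022; 0.040 = fully open, on its stop. Friction 1.5 N; stays where it is left.
- post_top (a point): Top centre of the shutter's upright round black post, 12 mm across, free over its upper 50 mm (154 to 204 mm above the table), 65 mm beyond the pivot along the feeder's x. Push it from its right (-y) side along the feeder's +y. Nothing else of the feeder is higher than 160 mm.
- empty_tray (a point): Centre of the inner floor of the empty right (-y) tray, 14 mm up; a grey open tray, inside 109 mm along x by 90 mm along y; outer wall 70 mm high, others 50 mm or less. A chute (60 mm wide, its edges below 88 mm) leads into it from the gate's right end. Axes as the feeder's.
- full_tray (a point): The same for the left (+y) tray, which is full of steel balls fixed in place.
- ball0_center (a point): Bare steel bearing ball, 20 mm across, 33 g, loose; one of three waiting in a row in the feed channel behind the closed shutter (ball0 leans on the shutter, ball2 is the farthest up). The point is its centre.
- ball1_center (a point): Bare steel bearing ball, 20 mm across, 33 g, loose; one of three waiting in a row in the feed channel behind the closed shutter (ball0 leans on the shutter, ball2 is the farthest up). The point is its centre.
- ball2_center (a point): Bare steel bearing ball, 20 mm across, 33 g, loose; one of three waiting in a row in the feed channel behind the closed shutter (ball0 leans on the shutter, ball2 is the farthest up). The point is its centre.
- mug: White ceramic mug, 80 mm across, 92 mm high, loose, on the table left of the feed channel. Origin: centre of its underside. Leave it alone.
- jar: Clear jar with a black cap, 56 mm across, 75 mm high, loose, on the table right of the feed channel. Origin: centre of its underside. Leave it alone.
- screwdriver: Screwdriver with a black handle lying left of the mug, pointing along the feeder's x; loose. Origin: underside, middle. Leave it alone.
- servo: Small black hobby servo motor, 55 x 20 x 44 mm, loose, right of the jar. Origin: centre of its underside. Leave it alone.
- ball0: The same ball as ball0_center; origin on its surface.
- ball1: The same ball as ball1_center; origin on its surface.
- ball2: The same ball as ball2_center; origin on its surface.

How it is judged (in metres and radians):
On the way, in this order (a step that is already met when the one before it is completed fails the run):
1. the gate is rocked over to the empty tray's side while the shutter is still closed (value of joint gate above 0.23 rad and value of joint shutter below 0.012 m), for 0.2 s.
2. the shutter is pushed open with the gate still over (value of joint shutter above 0.018 m and value of joint gate above 0.2 rad), for 0.1 s.
3. all three balls are in the empty tray (x of ball0_center in the frame of empty_tray between -0.057 and 0.057 m and y of ball0_center in the frame of empty_tray between -0.05 and 0.05 m and z of ball0_center in the frame of empty_tray between 0 and 0.035 m and x of ball1_center in the frame of empty_tray between -0.057 and 0.057 m and y of ball1_center in the frame of empty_tray between -0.05 and 0.05 m and z of ball1_center in the frame of empty_tray between 0 and 0.035 m and x of ball2_center in the frame of empty_tray between -0.057 and 0.057 m and y of ball2_center in the frame of empty_tray between -0.05 and 0.05 m and z of ball2_center in the frame of empty_tray between 0 and 0.035 m), for 0.2 s.
At the end, for the whole second after the job is handed in: The gate rests on its empty-tray stop (joint above 0.22 rad), the shutter is open (above 30 mm), and all three ball centres are inside the empty tray's walls, lower than 35 mm above its floor and slower than 80 mm/s (all of step 3 and value of joint gate above 0.22 rad and value of joint shutter above 0.03 m and linear speed of each of ball0, ball1, ball2 below 0.08 m/s); the robot touches nothing.
It fails at once if the robot touches a ball (contact force between any of the fingers, the arm and ball0 above 0.2 N or contact force between any of the fingers, the arm and ball1 above 0.2 N or contact force between any of the fingers, the arm and ball2 above 0.2 N).
It fails at once if a ball is lifted above the feed channel (height (world z) of any of ball0_center, ball1_center, ball2_center above 0.175 m).
It fails at once if a bystander (mug, jar, screwdriver, servo) is moved by more than 20 mm, or lifted (distance of any of mug, jar, screwdriver, servo from where it was at the start of the episode above 0.02 m).
It also fails if it takes over 48 s, if anything falls off the work surface, if the arm or the gripper's body presses on something with over 40 N, if the wrist force passes 120 N, or if a joint passes its speed limit or range.

ROBOT

A 6-joint arm with a two-finger parallel gripper is mounted at the origin on the work surface. World frame = base frame: x ahead of the robot, y to its left, z up, the work surface at z = 0. Lengths are in m, angles in degrees, forces in N, time in s.
With the tool pointing down it reaches from about 0.3 to 0.75 m from the base axis. Payload 8.5 kg.
Tool frame: the origin (TCP) lies on the mounting face of the last link; the fingertips stand 173 mm ahead of it and the grasp point (between the pads) lies 155 mm ahead of it (env.tips_ahead is the distance from the TCP to the fingertips, in m); z points along the fingers, x is the direction in which the jaws open and shut, and the axes are right-handed (so a half turn about z gives the same grasp; the last joint's range is limited). The gripper opens to 85 mm and grips with 20 to 120 N. Pads are 22 mm wide; open, the fingers measure 114 mm over their backs; the gripper's body (76 mm by 85 mm) begins 54 mm behind the grasp point. The pads swing forward as they close: fully open they stand 13 mm farther back than shut.
Start: joints at [-84.7, 21.807, 74.336, -0, 83.858, -12.336], TCP at [0.167, -0.524, 0.405] pointing down, gripper open.
Joint ranges: [-178.18, 178.18], [-50.72, 133.34], [12.68, 142.11], [-81.47, 261.47], [9.98, 163.14], [-165.26, 165.26]. Speed limits (degrees/s): [136.94, 136.94, 180, 180, 180, 180].

INTERFACE

Orientations are given as a 3x3 rotation matrix whose columns are the frame's x, y, z axes.
In Python, from rig import env gives the robot as it stands. The module is installed in compiled form; this text tells all that it offers.
- The arm moves only by the tool step_arm, never from a script. Its argument "increments" is a list of rows, each an object of numbers: "x", "y", "z": the shift along the tool's x, y, z in cm; "wx", "wy", "wz": the turn, a rotation vector about the tool's x, y, z in rad; "gripper": the finger opening in cm, from 0 to 8.54. A call has 1 to 20 rows; each row shifts and turns the commanded pose from where the row before left it, along the tool's axes as they then stand; what a row does not reach is not made up. A row lasts 1/10 s, in which the tool goes at most 50 mm and 8.59 degrees, less where a joint would pass 70% of its speed; a pose out of reach is approached as far as the arm can. A call with a gripper value outside its range is refused whole. The fingers move at their own pace and stop on an object; "newtons" is the grip in N (left out, the last holds). Time passes only in rows, so rows that do not move let the fingers close. It gives the time, the measured TCP pose, the force and the opening at its end, in the units of the state.
- env.observe(): the state, without advancing time (a new reading comes with each control period).
- env.get_image(name): name is "scene" or "top" or "wrist"; returns a dict with "color" (384x512x3 uint8, blue, green, red), "camera_matrix" (3x3 intrinsics, pixels), "distortion" ([k1, k2, p1, p2, k3] as OpenCV has them; the pictures are not rectified), "rvec" (rotation vector, rad) and "tvec" (3), from world to camera coordinates, as OpenCV has them. Camera axes: x right, y down, z forward; pixel columns grow to the right and rows downward; lengths in m; the calibration is good to about 2 mm. A picture is of the moment at which its call begins. There is no depth.
- env.close_job(): hands the job in, once; it reports no verdict.
The state is a dict: "time_s": time; "q": joint angles; "qvel": joint speeds; "joint_efforts": joint torques, N m; "position": TCP position; "tool_rot": TCP orientation; "ft_force": force on the tool from outside, world axes, zero at the start; "wrist_torque": the same for the moment, N m; "grip_width": finger opening in m.
Only numpy, scipy, OpenCV 4.12 (cv2) and the standard library are available. Lean on these libraries where they do the work, as an engineer would, in place of code of your own. Each camera call takes 0.05 s, during which the arm holds its last target. There are 200 camera calls.

## Working session

There is one attempt and no reset: what is moved stays moved. The work goes in short steps, Python scripts to look and compute and a tool call to move; the robot and the scene stay as the last step left them, time stands still between calls to the robot, and variables do not carry over. Pictures are saved under pics/ and viewed, about 8 in all and at most 12, crops included, and the job is handed in when it is done.

Besides the shell and the picture viewer there is one more tool, called after "Request:" as name([rows], argument=value, ...), one row to a line, values as JSON. step_arm: Moves the arm, as the interface text tells. Its arguments: {"type":"object","properties":{"increments":{"type":"array"},"newtons":{"type":"number"}},"required":["increments"]}

```bash
mkdir -p pics; cat > h.py <<'E'
import numpy as np, cv2
from rig import env
def cam(n,save=None):
    d=env.get_image(n)
    if save: cv2.imwrite('pics/'+save+'.png',d['color'])
    return d
def proj(d,P):
    return cv2.projectPoints(np.array(P,float).reshape(-1,3),d['rvec'],d['tvec'],d['camera_matrix'],np.array(d['distortion'],float))[0].reshape(-1,2)
def ray(d,uv):
    n=cv2.undistortPoints(np.array([[uv]],float),d['camera_matrix'],np.array(d['distortion'],float)).ravel()
    R=cv2.Rodrigues(np.array(d['rvec'],float))[0]; t=np.array(d['tvec'],float).ravel()
    v=R.T@np.array([n[0],n[1],1]); return -R.T@t, v/np.linalg.norm(v)
def onz(d,uv,z):
    c,v=ray(d,uv); return c+v*(z-c[2])/v[2]
def tri(d1,u1,d2,u2):
    c1,v1=ray(d1,u1);c2,v2=ray(d2,u2)
    s=np.linalg.lstsq(np.c_[v1,-v2],c2-c1,rcond=None)[0]
    a,b=c1+s[0]*v1,c2+s[1]*v2; return (a+b)/2,np.linalg.norm(a-b)
E
python3 - <<'E'
from h import *
a=cam('scene','s0')['color'];b=cam('top','t0')['color']
cv2.imwrite('pics/st0.png',np.vstack([cv2.resize(a,(400,300)),cv2.resize(b,(400,300))]))
o=env.observe();print(o['position'],o['tool_rot'],o['grip_width'],o['time_s'])
E
```

```text
[ 0.16662814 -0.52411607  0.40419377] [[ 3.02959713e-01 -9.53003359e-01 -1.00618464e-04]
 [-9.53002581e-01 -3.02959598e-01  1.25043089e-03]
 [-1.22214817e-03 -2.82940527e-04 -9.99999213e-01]] 0.08515988137692732 0.1
```

View pics/s0.png

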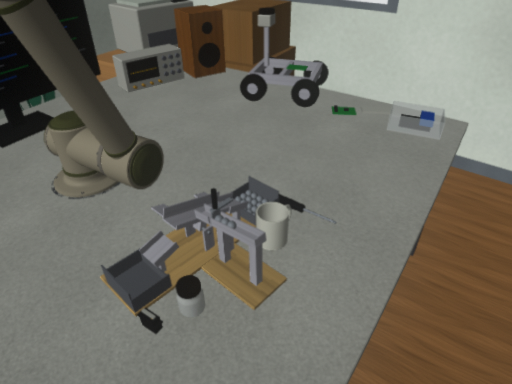

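View pics/t0.png

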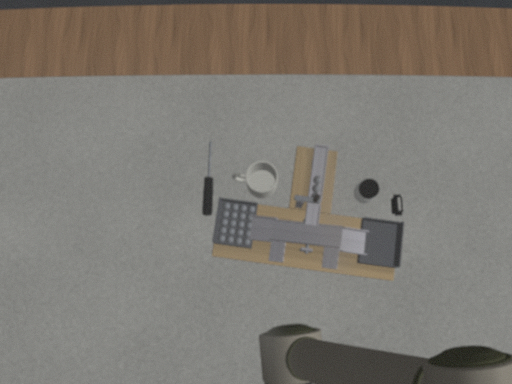

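The scene view shows the feeder with its black post near (213,195) and the empty tray near (137,278). In the top view the full tray is at (236,223), the empty tray at (380,243), the ears at about (277,252) and (330,257), and the post near (316,195). I'll enlarge both views.

```bash
python3 - <<'E'
import cv2,numpy as np
b=cv2.imread('pics/t0.png')[140:285,205:410];a=cv2.imread('pics/s0.png')[170:320,95:300]
b=cv2.resize(b,(800,566),interpolation=cv2.INTER_CUBIC)
cv2.imwrite('pics/t0c.png',b)
cv2.imwrite('pics/s0c.png',cv2.resize(a,(800,585),interpolation=cv2.INTER_CUBIC))
E
```

```text
(no output)
```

View pics/t0c.png

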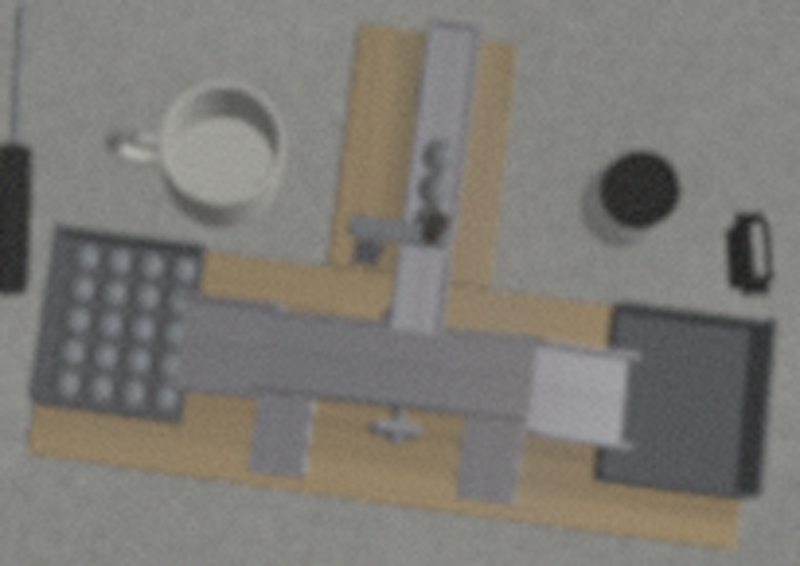

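View pics/s0c.png

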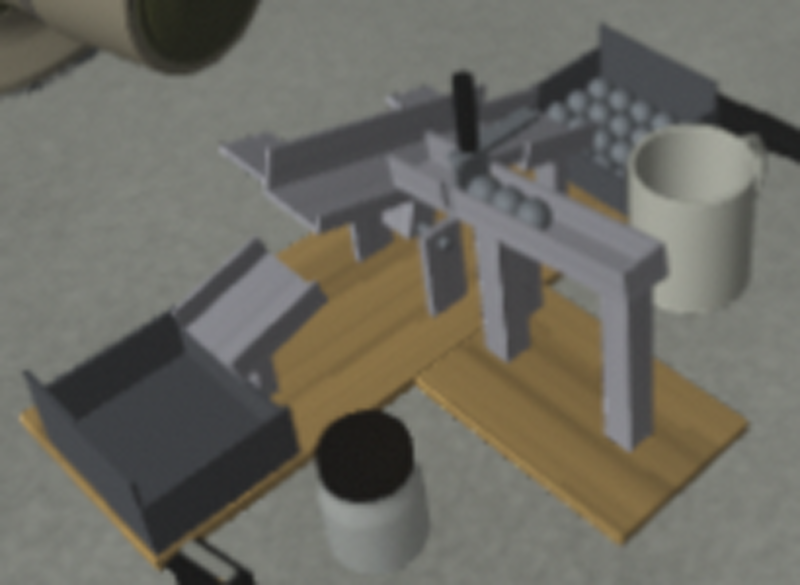

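Crop positions (scale 3.9). Top view: base corners at (30,452), (738,546), (360,25) and (515,42), right ear (488,460), left ear (281,437), ball row (432,155–190), post (433,225). Scene view: post top (462,75).

```bash
cat > m.py <<'E'
from h import *
T=cam('top');S=cam('scene')
t=lambda u,v:(205+u/3.902,140+v/3.902); s=lambda u,v:(95+u/3.902,170+v/3.9)
zb=0.010
obs=np.array([onz(T,t(*p),zb)[:2] for p in [(30,452),(738,546),(360,25),(515,42)]])
mod=np.array([[-.09,.235],[-.09,-.235],[.23,.055],[.23,-.055]])
mc,oc=mod.mean(0),obs.mean(0)
a=mod-mc;b=obs-oc
th=np.arctan2((a[:,0]*b[:,1]-a[:,1]*b[:,0]).sum(),(a*b).sum())
R=np.array([[np.cos(th),-np.sin(th)],[np.sin(th),np.cos(th)]]);o=oc-R@mc
print('th',np.degrees(th),'o',o,'res mm',((mod@R.T+o-obs)*1000).round(1).tolist())
W=lambda p:R@np.array(p)+o
toF=lambda q:R.T@(q[:2]-o)
print('earR start in F',toF(onz(T,t(488,460),.115)),'world',onz(T,t(488,460),.115))
print('earL F',toF(onz(T,t(281,437),.082)))
print('post scene F',toF(onz(S,s(462,75),.204)),'tri',tri(T,t(434,222),S,s(462,75)))
ptop=[*W([.065,0]),.204]
print('post model world',ptop,'proj T',(proj(T,[ptop])-[205,140])*3.9,'S',(proj(S,[ptop])-[95,170])*3.9)
for n,p in dict(earL=[-.062,-.065],earS=[-.062,-.050],post=[.065,0],tray=[0,-.18],jar=[.1,-.1]).items(): print(n,W(p))
print('jar',toF(onz(T,t(640,190),.075)),'mug',toF(onz(T,t(222,150),.09)))
E
python3 m.py
```

```text
th -7.61496353317272 o [ 0.51851934 -0.02683081] res mm [[-1.7, 1.5], [-0.7, -0.6], [2.4, 1.2], [-0.1, -2.0]]
earR start in F [-0.06033249 -0.05166138] world [ 0.451873   -0.07004161  0.115     ]
earL F [-0.06082806  0.07271637]
post scene F [0.06597214 0.00212176] tri (array([ 0.58194666, -0.03118066,  0.20170765]), np.float64(0.00010244635479835938))
post model world [np.float64(0.5829461017644653), np.float64(-0.035444302493661366), 0.204] proj T [[441.642955   219.37073878]] S [[457.60486645  76.02511824]]
earL [ 0.44845263 -0.08304163]
earS [ 0.45044036 -0.06817391]
post [ 0.5829461 -0.0354443]
tray [ 0.49466659 -0.20524338]
jar [ 0.60438591 -0.13920043]
jar [ 0.12436978 -0.13489155] mug [0.11222466 0.13244034]
```

Request:
step_arm([
  {"wz": 0.11, "gripper": 0},
  {"wz": 0.11},
  {"wz": 0.11},
  {"wz": 0.11},
  {"x": -3.96, "y": -1.81},
  {"x": -3.96, "y": -1.81},
  {"x": -3.96, "y": -1.81},
  {"x": -3.96, "y": -1.81},
  {"x": -3.96, "y": -1.81},
  {"x": -3.96, "y": -1.81},
  {"x": -3.96, "y": -1.81},
  {"x": -3.96, "y": -1.81},
  {"x": -3.96, "y": -1.81},
  {"x": -3.96, "y": -1.81},
  {"x": -3.96, "y": -1.81},
  {"x": -3.96, "y": -1.81},
  {},
  {},
  {},
], newtons=30)

```text
invalid input at $.increments[0]: expected keys x, y, z, wx, wy, wz, gripper
```

```bash
cat > st.py <<'E'
from h import *
th=np.radians(-7.615);R=np.array([[np.cos(th),-np.sin(th)],[np.sin(th),np.cos(th)]]);o=np.array([0.5185,-0.0268])
b=env.observe();p=b['position'];print('t',b['time_s'],'F',(R.T@(p[:2]-o)).round(4),'tip z',p[2]-env.tips_ahead,'grip',b['grip_width'],'f',b['ft_force'],'xang',np.degrees(np.arctan2(b['tool_rot'][1][0],b['tool_rot'][0][0])),np.array(b['tool_rot'])[:,2].round(4))
E
python3 st.py
```

```text
t 0.2 F [-0.2829 -0.5396] tip z 0.23095352440556527 grip 0.08554224044914227 f [0.08037474 1.0607116  0.07612506] xang -72.36437987500047 [-1.e-04  9.e-04 -1.e+00]
```

All keys are required.

Request:
step_arm([
  {"x": 0, "y": 0, "z": 0, "wx": 0, "wy": 0, "wz": 0.11, "gripper": 0},
  {"x": 0, "y": 0, "z": 0, "wx": 0, "wy": 0, "wz": 0.11, "gripper": 0},
  {"x": 0, "y": 0, "z": 0, "wx": 0, "wy": 0, "wz": 0.11, "gripper": 0},
  {"x": 0, "y": 0, "z": 0, "wx": 0, "wy": 0, "wz": 0.11, "gripper": 0},
  {"x": -3.96, "y": -1.81, "z": 0, "wx": 0, "wy": 0, "wz": 0, "gripper": 0},
  {"x": -3.96, "y": -1.81, "z": 0, "wx": 0, "wy": 0, "wz": 0, "gripper": 0},
  {"x": -3.96, "y": -1.81, "z": 0, "wx": 0, "wy": 0, "wz": 0, "gripper": 0},
  {"x": -3.96, "y": -1.81, "z": 0, "wx": 0, "wy": 0, "wz": 0, "gripper": 0},
  {"x": -3.96, "y": -1.81, "z": 0, "wx": 0, "wy": 0, "wz": 0, "gripper": 0},
  {"x": -3.96, "y": -1.81, "z": 0, "wx": 0, "wy": 0, "wz": 0, "gripper": 0},
  {"x": -3.96, "y": -1.81, "z": 0, "wx": 0, "wy": 0, "wz": 0, "gripper": 0},
  {"x": -3.96, "y": -1.81, "z": 0, "wx": 0, "wy": 0, "wz": 0, "gripper": 0},
  {"x": -3.96, "y": -1.81, "z": 0, "wx": 0, "wy": 0, "wz": 0, "gripper": 0},
  {"x": -3.96, "y": -1.81, "z": 0, "wx": 0, "wy": 0, "wz": 0, "gripper": 0},
  {"x": -3.96, "y": -1.81, "z": 0, "wx": 0, "wy": 0, "wz": 0, "gripper": 0},
  {"x": -3.96, "y": -1.81, "z": 0, "wx": 0, "wy": 0, "wz": 0, "gripper": 0},
  {"x": 0, "y": 0, "z": 0, "wx": 0, "wy": 0, "wz": 0, "gripper": 0},
  {"x": 0, "y": 0, "z": 0, "wx": 0, "wy": 0, "wz": 0, "gripper": 0},
  {"x": 0, "y": 0, "z": 0, "wx": 0, "wy": 0, "wz": 0, "gripper": 0},
], newtons=30)

```text
time_s: 2.1
position: [0.4443, -0.0823, 0.4046]
tool_rot: [[-0.133, -0.991, -0.0], [-0.991, 0.133, -0.0], [0.0, 0.0, -1.0]]
ft_force: [0.2, -0.5, -0.0]
grip_width: -0.0002
```

```bash
python3 st.py; python3 - <<'E'
from h import *
a=cam('wrist')['color'];cv2.imwrite('pics/w1.png',a)
E
```

```text
t 2.1 F [-0.0662 -0.0649] tip z 0.23122970044309155 grip -0.00022159091580554096 f [ 0.23211444 -0.47224418 -0.02106984] xang -97.6186478427493 [-4.e-04 -1.e-04 -1.e+00]
```

View pics/w1.png

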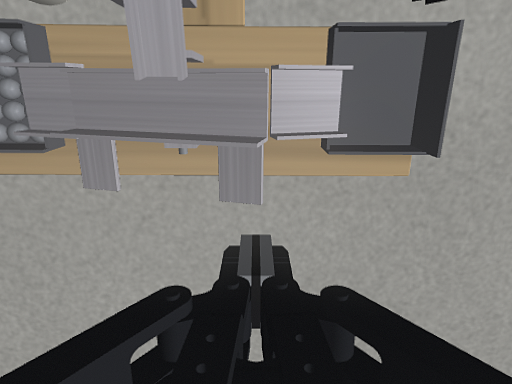

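The wrist view shows the raised ear centred near (241,174), spanning rows 145–204, with the closed fingertips at (256,238). I'll cross-check the ear's position from this view.

```bash
python3 - <<'E'
from h import *
d=cam('wrist')
th=np.radians(-7.615);R=np.array([[np.cos(th),-np.sin(th)],[np.sin(th),np.cos(th)]]);o=np.array([0.5185,-0.0268])
for uv in [(241,174),(221,202),(263,204)]: print((R.T@(onz(d,uv,.115)[:2]-o)).round(4))
E
```

```text
[-0.0593 -0.0541]
[-0.0824 -0.0378]
[-0.0842 -0.0714]
```

Request:
step_arm([
  {"x": 0, "y": 0, "z": 3.2, "wx": 0, "wy": 0, "wz": 0, "gripper": 0},
  {"x": 0, "y": 0, "z": 3.2, "wx": 0, "wy": 0, "wz": 0, "gripper": 0},
  {"x": 0, "y": 0, "z": 3.2, "wx": 0, "wy": 0, "wz": 0, "gripper": 0},
  {"x": 0, "y": 0, "z": 0.6, "wx": 0, "wy": 0, "wz": 0, "gripper": 0},
  {"x": 0, "y": 0, "z": 0.6, "wx": 0, "wy": 0, "wz": 0, "gripper": 0},
  {"x": 0, "y": 0, "z": 0.6, "wx": 0, "wy": 0, "wz": 0, "gripper": 0},
  {"x": 0, "y": 0, "z": 0.6, "wx": 0, "wy": 0, "wz": 0, "gripper": 0},
  {"x": 0, "y": 0, "z": 0.6, "wx": 0, "wy": 0, "wz": 0, "gripper": 0},
  {"x": 0, "y": 0, "z": 0.6, "wx": 0, "wy": 0, "wz": 0, "gripper": 0},
  {"x": 0, "y": 0, "z": 0.5, "wx": 0, "wy": 0, "wz": 0, "gripper": 0},
  {"x": 0, "y": 0, "z": 0, "wx": 0, "wy": 0, "wz": 0, "gripper": 0},
  {"x": 0, "y": 0, "z": 0, "wx": 0, "wy": 0, "wz": 0, "gripper": 0},
  {"x": 0, "y": 0, "z": 0, "wx": 0, "wy": 0, "wz": 0, "gripper": 0},
])

```text
time_s: 3.5
position: [0.4446, -0.0817, 0.2679]
tool_rot: [[-0.132, -0.991, 0.0], [-0.991, 0.132, -0.0], [0.0, -0.0, -1.0]]
ft_force: [-0.2, -0.3, -0.4]
grip_width: -0.0002
```

```bash
python3 st.py; python3 - <<'E'
from h import *
a=cam('wrist')['color'];b=cam('scene')['color'][170:320,95:300]
cv2.imwrite('pics/c2.png',np.hstack([cv2.resize(a,(400,300)),cv2.resize(b,(400,300))]))
E
```

```text
t 3.5 F [-0.0659 -0.0642] tip z 0.09450446269143997 grip -0.00020908610117513848 f [-0.15123733 -0.27410281 -0.43411732] xang -97.5697492062803 [ 3.e-04 -2.e-04 -1.e+00]
```

View pics/c2.png

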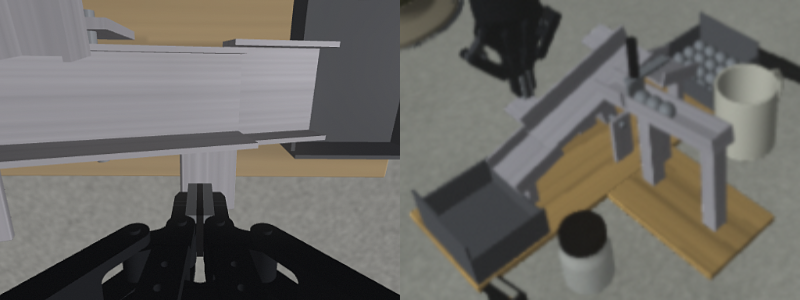

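The gate has rocked over: its right end now meets the empty tray's chute, the ear has dropped clear of the fingertip, and the shutter is still closed with three balls behind it. Next I'll lift, go to the right side of the post and lower.

Request:
step_arm([
  {"x": 0, "y": 0, "z": -2, "wx": 0, "wy": 0, "wz": 0, "gripper": 0},
  {"x": 0, "y": 0, "z": -4, "wx": 0, "wy": 0, "wz": 0, "gripper": 0},
  {"x": 0, "y": 0, "z": -4, "wx": 0, "wy": 0, "wz": 0, "gripper": 0},
  {"x": 0, "y": 0, "z": -4, "wx": 0, "wy": 0, "wz": 0, "gripper": 0},
  {"x": -0.3, "y": -3.3, "z": 0, "wx": 0, "wy": 0, "wz": 0, "gripper": 0},
  {"x": -0.3, "y": -3.3, "z": 0, "wx": 0, "wy": 0, "wz": 0, "gripper": 0},
  {"x": -0.3, "y": -3.3, "z": 0, "wx": 0, "wy": 0, "wz": 0, "gripper": 0},
  {"x": 0, "y": -3.2, "z": 0, "wx": 0, "wy": 0, "wz": 0, "gripper": 0},
  {"x": 0, "y": 0, "z": 2, "wx": 0, "wy": 0, "wz": 0, "gripper": 0},
  {"x": 0, "y": 0, "z": 2, "wx": 0, "wy": 0, "wz": 0, "gripper": 0},
  {"x": 0, "y": 0, "z": 2.4, "wx": 0, "wy": 0, "wz": 0, "gripper": 0},
  {"x": 0, "y": 0, "z": 0, "wx": 0, "wy": 0, "wz": 0, "gripper": 0},
  {"x": 0, "y": 0, "z": 0, "wx": 0, "wy": 0, "wz": 0, "gripper": 0},
])

```text
time_s: 4.9
position: [0.5757, -0.0901, 0.3443]
tool_rot: [[-0.132, -0.991, 0.0], [-0.991, 0.132, -0.0], [0.0, -0.0, -1.0]]
ft_force: [-0.3, 0.2, -0.8]
grip_width: -0.0002
```

```bash
python3 st.py; python3 - <<'E'
from h import *
a=cam('wrist')['color'];b=cam('scene')['color'][170:320,95:300]
cv2.imwrite('pics/c3.png',np.hstack([cv2.resize(a,(400,300)),cv2.resize(b,(400,300))]))
E
```

```text
t 4.9 F [ 0.0651 -0.0552] tip z 0.17094341164686344 grip -0.00019108883123299307 f [-0.33300065  0.22443818 -0.79170366] xang -97.57534550799289 [ 1.e-04 -0.e+00 -1.e+00]
```

View pics/c3.png

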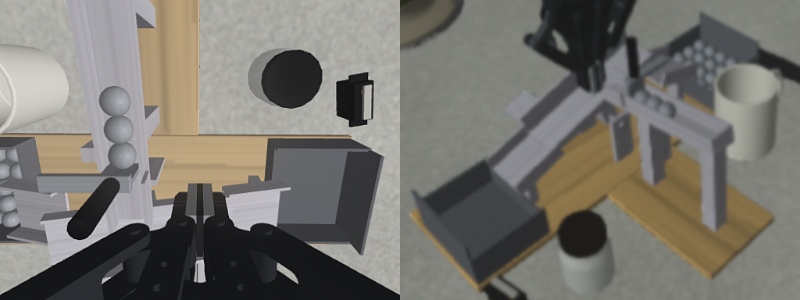

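The fingertip stands to the right of the post, in line with it and above the channel, and nothing is touched. Push towards feeder +y.

Request:
step_arm([
  {"x": -1, "y": 0, "z": 0, "wx": 0, "wy": 0, "wz": 0, "gripper": 0},
  {"x": -1, "y": 0, "z": 0, "wx": 0, "wy": 0, "wz": 0, "gripper": 0},
  {"x": -1, "y": 0, "z": 0, "wx": 0, "wy": 0, "wz": 0, "gripper": 0},
  {"x": -1, "y": 0, "z": 0, "wx": 0, "wy": 0, "wz": 0, "gripper": 0},
  {"x": -1, "y": 0, "z": 0, "wx": 0, "wy": 0, "wz": 0, "gripper": 0},
  {"x": -1, "y": 0, "z": 0, "wx": 0, "wy": 0, "wz": 0, "gripper": 0},
  {"x": -1, "y": 0, "z": 0, "wx": 0, "wy": 0, "wz": 0, "gripper": 0},
  {"x": 0, "y": 0, "z": 0, "wx": 0, "wy": 0, "wz": 0, "gripper": 0},
])

```text
time_s: 5.8
position: [0.5849, -0.0193, 0.3437]
tool_rot: [[-0.13, -0.991, 0.0], [-0.991, 0.13, 0.001], [-0.001, 0.0, -1.0]]
ft_force: [-0.0, 0.4, 0.2]
grip_width: 0.0002
```

```bash
python3 st.py; python3 - <<'E'
from h import *
a=cam('wrist')['color'];b=cam('scene')['color'][170:320,95:300]
cv2.imwrite('pics/c4.png',np.hstack([cv2.resize(a,(400,300)),cv2.resize(b,(400,300))]))
E
```

```text
t 5.8 F [0.0648 0.0162] tip z 0.17029779215978147 grip 0.00018120918495014547 f [-0.00940296  0.44835604  0.1513427 ] xang -97.49628530289415 [ 0.e+00  5.e-04 -1.e+00]
```

View pics/c4.png

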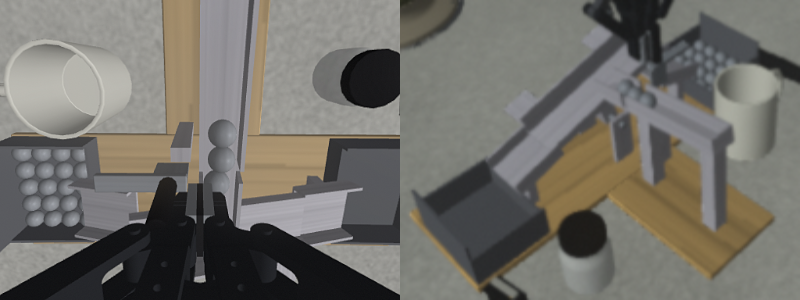

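The shutter has moved left and the balls are starting to roll. I'll continue gently to the stop.

Request:
step_arm([
  {"x": -0.3, "y": 0, "z": 0, "wx": 0, "wy": 0, "wz": 0, "gripper": 0},
  {"x": -0.2, "y": 0, "z": 0, "wx": 0, "wy": 0, "wz": 0, "gripper": 0},
  {"x": 0, "y": 0, "z": 0, "wx": 0, "wy": 0, "wz": 0, "gripper": 0},
])

```text
time_s: 6.2
position: [0.5855, -0.0158, 0.3436]
tool_rot: [[-0.132, -0.991, -0.0], [-0.991, 0.132, -0.0], [0.0, 0.0, -1.0]]
ft_force: [0.4, 0.5, -1.0]
grip_width: -0.0002
```

```bash
python3 st.py
```

```text
t 6.2 F [0.0649 0.0198] tip z 0.17018379104881298 grip -0.00015805686490896862 f [ 0.41413696  0.48246503 -1.04314978] xang -97.58460853051534 [-4.e-04 -0.e+00 -1.e+00]
```

Request:
step_arm([
  {"x": -0.2, "y": 0, "z": 0, "wx": 0, "wy": 0, "wz": 0, "gripper": 0},
  {"x": -0.2, "y": 0, "z": 0, "wx": 0, "wy": 0, "wz": 0, "gripper": 0},
  {"x": 0, "y": 0, "z": 0, "wx": 0, "wy": 0, "wz": 0, "gripper": 0},
])

```text
time_s: 6.5
position: [0.5859, -0.0131, 0.3436]
tool_rot: [[-0.133, -0.991, -0.001], [-0.991, 0.133, -0.004], [0.004, 0.001, -1.0]]
ft_force: [-3.1, -12.5, -1.1]
grip_width: -0.0004
```

```bash
python3 st.py; python3 - <<'E'
from h import *
a=cam('wrist')['color'];b=cam('scene')['color'][170:320,95:300]
cv2.imwrite('pics/c5.png',np.hstack([cv2.resize(a,(400,300)),cv2.resize(b,(400,300))]))
E
```

```text
t 6.5 F [0.065  0.0225] tip z 0.1702216515444928 grip -0.0004477565340073267 f [ -3.12397106 -12.49681558  -1.07886215] xang -97.63448297084206 [-0.0012 -0.0042 -1.    ]
```

View pics/c5.png

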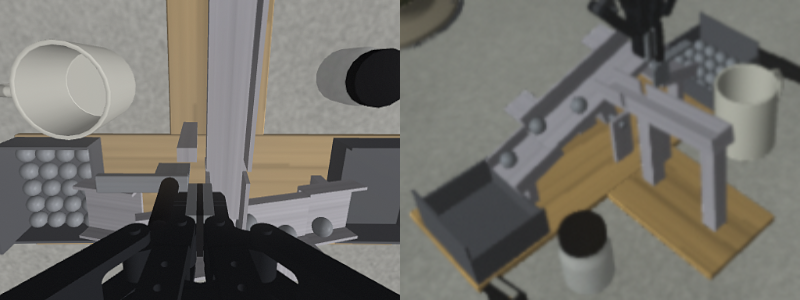

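The shutter is on its stop (about 12.5 N) and the three balls are running down the empty side. I'll back off to the right, lift clear and wait.

Request:
step_arm([
  {"x": 1, "y": 0, "z": 0, "wx": 0, "wy": 0, "wz": 0, "gripper": 0},
  {"x": 1, "y": 0, "z": 0, "wx": 0, "wy": 0, "wz": 0, "gripper": 0},
  {"x": 0, "y": 0, "z": -3, "wx": 0, "wy": 0, "wz": 0, "gripper": 0},
  {"x": 0, "y": 0, "z": -4, "wx": 0, "wy": 0, "wz": 0, "gripper": 0},
  {"x": 0, "y": 0, "z": -3, "wx": 0, "wy": 0, "wz": 0, "gripper": 0},
  {"x": 0, "y": 3, "z": 0, "wx": 0, "wy": 0, "wz": 0, "gripper": 0},
  {"x": 0, "y": 3, "z": 0, "wx": 0, "wy": 0, "wz": 0, "gripper": 0},
  {"x": 0, "y": 3, "z": 0, "wx": 0, "wy": 0, "wz": 0, "gripper": 0},
  {"x": 0, "y": 3, "z": 0, "wx": 0, "wy": 0, "wz": 0, "gripper": 0},
  {"x": 0, "y": 0, "z": 0, "wx": 0, "wy": 0, "wz": 0, "gripper": 0},
  {"x": 0, "y": 0, "z": 0, "wx": 0, "wy": 0, "wz": 0, "gripper": 0},
  {"x": 0, "y": 0, "z": 0, "wx": 0, "wy": 0, "wz": 0, "gripper": 0},
  {"x": 0, "y": 0, "z": 0, "wx": 0, "wy": 0, "wz": 0, "gripper": 0},
  {"x": 0, "y": 0, "z": 0, "wx": 0, "wy": 0, "wz": 0, "gripper": 0},
  {"x": 0, "y": 0, "z": 0, "wx": 0, "wy": 0, "wz": 0, "gripper": 0},
  {"x": 0, "y": 0, "z": 0, "wx": 0, "wy": 0, "wz": 0, "gripper": 0},
  {"x": 0, "y": 0, "z": 0, "wx": 0, "wy": 0, "wz": 0, "gripper": 0},
  {"x": 0, "y": 0, "z": 0, "wx": 0, "wy": 0, "wz": 0, "gripper": 0},
])

```text
time_s: 8.4
position: [0.4645, -0.0157, 0.4437]
tool_rot: [[-0.132, -0.991, 0.0], [-0.991, 0.132, -0.0], [0.0, -0.0, -1.0]]
ft_force: [-0.4, -0.5, -1.1]
grip_width: -0.0001
```

Request:
step_arm([
  {"x": 0, "y": 0, "z": 0, "wx": 0, "wy": 0, "wz": 0, "gripper": 0},
  {"x": 0, "y": 0, "z": 0, "wx": 0, "wy": 0, "wz": 0, "gripper": 0},
  {"x": 0, "y": 0, "z": 0, "wx": 0, "wy": 0, "wz": 0, "gripper": 0},
  {"x": 0, "y": 0, "z": 0, "wx": 0, "wy": 0, "wz": 0, "gripper": 0},
  {"x": 0, "y": 0, "z": 0, "wx": 0, "wy": 0, "wz": 0, "gripper": 0},
  {"x": 0, "y": 0, "z": 0, "wx": 0, "wy": 0, "wz": 0, "gripper": 0},
  {"x": 0, "y": 0, "z": 0, "wx": 0, "wy": 0, "wz": 0, "gripper": 0},
  {"x": 0, "y": 0, "z": 0, "wx": 0, "wy": 0, "wz": 0, "gripper": 0},
  {"x": 0, "y": 0, "z": 0, "wx": 0, "wy": 0, "wz": 0, "gripper": 0},
  {"x": 0, "y": 0, "z": 0, "wx": 0, "wy": 0, "wz": 0, "gripper": 0},
  {"x": 0, "y": 0, "z": 0, "wx": 0, "wy": 0, "wz": 0, "gripper": 0},
  {"x": 0, "y": 0, "z": 0, "wx": 0, "wy": 0, "wz": 0, "gripper": 0},
  {"x": 0, "y": 0, "z": 0, "wx": 0, "wy": 0, "wz": 0, "gripper": 0},
  {"x": 0, "y": 0, "z": 0, "wx": 0, "wy": 0, "wz": 0, "gripper": 0},
  {"x": 0, "y": 0, "z": 0, "wx": 0, "wy": 0, "wz": 0, "gripper": 0},
])

```text
time_s: 9.9
position: [0.4644, -0.0158, 0.4437]
tool_rot: [[-0.132, -0.991, -0.0], [-0.991, 0.132, 0.0], [-0.0, 0.0, -1.0]]
ft_force: [0.5, -0.1, -0.8]
grip_width: -0.0
```

```bash
python3 st.py; python3 - <<'E'
from h import *
a=cam('wrist')['color'];s=cam('scene');b=s['color'][170:320,95:300]
cv2.imwrite('pics/c6.png',np.hstack([cv2.resize(a,(400,300)),cv2.resize(b,(400,300))]))
s2=cam('scene');print('motion',cv2.absdiff(s['color'],s2['color'])[230:310,100:185].max())
E
```

```text
t 9.9 F [-0.055   0.0038] tip z 0.27031674748719897 grip -1.3861447206360903e-05 f [ 0.52522103 -0.13837264 -0.8138371 ] xang -97.5735872412354 [-0.  0. -1.]
motion 4
```

View pics/c6.png

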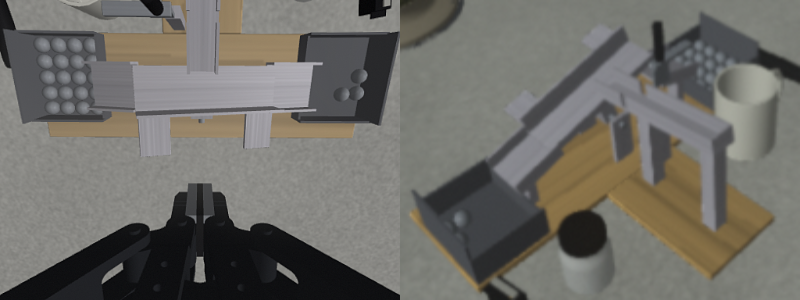

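All three balls are at rest in the empty tray, the gate is over, the shutter is open and the arm is clear. I'm handing the job in.

```bash
python3 -c "
from rig import env
env.close_job()"
```

```text
the job is handed in; nothing more can be done
```

The job is done and handed in at about 10 s of robot time. I pressed the raised ear with the closed fingertips until the gate rocked over. Then I pushed the shutter post left to its stop, which it met with about 12.5 N, and moved the arm clear.

- **Balls:** the last wrist picture shows all three in the empty tray. Two scene pictures taken one after the other differ only by image noise there, so the balls are at rest.
- **Gate and shutter:** by eye in the last pictures, the gate leans to the empty tray's side and the shutter is open. I did not measure either joint value.
- **Bystanders:** the mug, jar and servo look unmoved. I did not measure them, and the screwdriver is mostly out of the last views. The arm went nowhere near any of them.
- **Robot:** the wrist force at the end was near zero, with the fingertips about 270 mm above the table.

One move call was refused for missing keys before anything moved. No check failed; the position measurements agreed to about 2 to 4 mm.

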